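# Lean the recipe board back to a reading angle

### The arm

A 7-joint arm with a two-finger parallel gripper is mounted at the origin on the work surface. World frame = base frame: x ahead of the robot, y to its left, z up, the work surface at z = 0. Lengths are in m, angles in rad, forces in N, time in s.
With the tool pointing down it reaches from about 0.4 to 0.875 m from the base axis. Payload 19.3 kg.
Tool frame: the origin (TCP) lies midway between the tips of the shut fingers; the grasp point (between the pads) lies 19 mm behind it; z points along the fingers, y is the direction in which the jaws open and shut (so a half turn about z gives the same grasp; the last joint's range is limited). The gripper opens to 85 mm and grips with 20 to 120 N. Pads are 22 mm wide; open, the fingers measure 114 mm over their backs; the gripper's body (76 mm by 85 mm) begins 54 mm behind the grasp point. The pads swing forward as they close: fully open they stand 13 mm farther back than shut.
Start: joints at [-1.392, 0.521, -0.036, 1.599, 0.021, 1.021, -0.113], TCP at [0.154, 0.606, 0.202] pointing down, gripper open.
Joint ranges: [-2.91, 2.91], [-0.3, 2.13], [-1.5, 1.42], [0.17, 2.43], [-1.26, 4.41], [0.16, 1.93], [-2.52, 2.52]. Speed limits (rad/s): [1.89, 1.89, 2.39, 2.39, 3.01, 3.01, 3.01].

### API

Orientations are given as [roll, pitch, yaw] about the fixed x, y, z axes, in that order (R = Rz(yaw) Ry(pitch) Rx(roll)).
In Python, from workcell import bot gives the robot as it stands.
- The arm moves only by the tool servo_tool, never from a script. Its argument "plan" is a list of rows, each a list of 5 numbers: the shift along the world's x, y, z in mm, then the turn about the world's z in rad, then the gripper's target within -1 to 1 (shut at 1, half-way at 0, fully open at -1). In form: [[tx, ty, tz, yaw, jaw], ...]. A call has exactly 10 rows; each row is the pose to reach, as a shift and turn from the pose commanded when the call began; what a row does not reach only later rows make up. A row lasts 1/12 s, in which the tool goes at most 41.7 mm and 7.16 degrees, less where a joint would pass 70% of its speed; a pose out of reach is approached as far as the arm can. A call with a gripper value outside its range is refused whole. The fingers move at their own pace and stop on an object; "squeeze" is the grip in N (left out, the last holds). Time passes only in rows, so rows that repeat a pose let the fingers close, or fill a call up. It gives the time, the measured TCP pose, the force and the opening at its end, in the units of the state.
- bot.observe(): the state, without advancing time (a new reading comes with each control period).
- bot.grab_frame(name): name is "scene" or "side" or "wrist"; returns the picture (384x512x3 uint8, blue, green, red); there is no depth.
- bot.calibration(name): a dict with "fx", "fy", "cx", "cy" (pixels), "T" (4x4, takes a point from camera to world coordinates). Camera axes: x right, y down, z forward; pixel columns grow to the right and rows downward; lengths in m; the calibration is good to about 2 mm. A picture is of the moment at which its call begins: read the wrist's pose just before it. calibration takes no time and is no camera call; for the wrist camera it gives the pose at the moment of the call.
- bot.job_done(): hands the job in, once; it reports no verdict.
The state is a dict: "clock": time; "qpos": joint angles; "qd": joint speeds; "joint_efforts": joint torques, N m; "position": TCP position; "tool_rot": TCP orientation; "force": force on the tool from outside, world axes, zero at the start; "moment": the same for the moment, N m; "grip_width": finger opening in m.
Only numpy, scipy, OpenCV 4.12 (cv2) and the standard library are available. Lean on these libraries where they do the work, as an engineer would, in place of code of your own. Each camera call takes 0.05 s, during which the arm holds its last target.

### The job

Fold the dark-wood recipe board on the counter back about its hinge, away from the robot's side, until it leans about 30 degrees back from upright, and leave it standing there by itself. Leave the lid of the blue salt box as it stands and do not disturb the yeast jar.

Things in the scene. Friction and masses are not known exactly. Their poses are not given: they have to be found in the camera images.
- recipe_stand: Dark-wood recipe stand, fixed. Base slab 220 mm wide (y), 15 thick, reaching 80 mm before and 90 behind the hinge line. Origin on the counter straight below the hinge line, which runs along y, 30 mm up. z up. Card side (white, red stripe) faces its -x, roughly the robot; leaning back is towards its +x. Brass knuckles at the hinge's ends, 42 mm high.
- recipe_board (a joint): Hinge angle of the dark board (220 wide, 10 thick, top edge 200 mm from the hinge line, which lies in its mid-plane; low down a book ledge juts 35 mm forward), rad: 0 upright, positive leaning back, negative leaning forward. Starts at -0.5 to -0.1; range -0.9 to 1.3. Stiff: 0.5 N m friction, 2 to 6 N near the top edge; stays where left.
- salt_lid_handle (a point): Grip of the black knob on the light-wood lid of the blue salt box (fixed, 110 x 140 x 80 mm high). The lid, as big as the box, is hinged on the rim away from the robot and stands open at 75 to 105 degrees (stiff). The knob is 80 mm from the hinge and juts 35 mm from the lid's far side. The box is beside the recipe stand, left or right of it. Leave alone.
- yeast_jar: Loose amber glass jar with a red cap, 68 mm in diameter, 110 mm tall, standing behind (beyond) the stand and the salt box. Origin at the centre of its underside, z up. To be left alone.

How it is judged:
At the end, for the whole second after the job is handed in: The recipe board stands still, leaning back 30 degrees from upright (within 12 degrees); the salt box lid's knob is within 30 mm of where it was at the start, and the yeast jar is upright and within 30 mm of where it was (value of joint recipe_board between 0.314 and 0.733 rad and velocity of joint recipe_board between -0.03 and 0.03 rad/s and distance of each of salt_lid_handle, yeast_jar from where it was at the start of the episode below 0.03 m and angle between yeast_jar's own z axis and vertical below 0.2 rad); the robot touches nothing.
It fails at once if the salt box lid is moved (its knob by more than 30 mm) (distance of salt_lid_handle from where it was at the start of the episode above 0.03 m).
It fails at once if the yeast jar is knocked over or pushed more than 30 mm (distance of yeast_jar from where it was at the start of the episode above 0.03 m or angle between yeast_jar's own z axis and vertical above 0.35 rad).
It also fails if it takes over 32 s, if anything falls off the work surface, if the arm or the gripper's body presses on something with over 40 N, if the wrist force passes 120 N, or if a joint passes its speed limit or range.

## Working session

There is one attempt and no reset: what is moved stays moved. The work goes in short steps, Python scripts to look and compute and a tool call to move; the robot and the scene stay as the last step left them, time stands still between calls to the robot, and variables do not carry over. Pictures are saved under pics/ and viewed, and the job is handed in when it is done.

Besides the shell and the picture viewer there is one more tool, called as name(argument=value, ...) on one line, values as JSON. servo_tool: Moves the arm, as the interface text tells. Its arguments: {"type":"object","properties":{"plan":{"type":"array","items":{"type":"array","items":{"type":"number"}}},"squeeze":{"type":"number"}},"required":["plan"]}

```bash
mkdir -p pics; ls; python3 - <<'E'
from workcell import bot
import cv2
s=bot.observe();print(s['clock'],s['position'],s['tool_rot'],s['grip_width'])
for n in ("scene","side"):
    cv2.imwrite(f"pics/{n}0.png",bot.grab_frame(n)); c=bot.calibration(n); print(n,c['fx'],c['cx'],c['cy'],c['T'])
E
```

```text
pics
0.0 [0.15385384 0.60538626 0.20173658] [-3.14044978e+00  5.61485149e-05  2.89275984e+00] 0.08544564679535678
scene 386.83649182239986 247.90514572920708 186.00160804014706 [[-0.57226557  0.53239738 -0.62375087  1.14735196]
 [ 0.82005336  0.36691295 -0.43918946  0.32679846]
 [-0.00496104 -0.762842   -0.6465659   0.58755601]
 [ 0.          0.          0.          1.        ]]
side 443.57792866638937 253.62342786448403 194.6583474578235 [[-0.97372344 -0.13590427  0.18273666  0.47248324]
 [-0.22681333  0.50666944 -0.83177028  0.76971031]
 [ 0.02045405 -0.85136133 -0.52418081  0.60886548]
 [ 0.          0.          0.          1.        ]]
```

View pics/scene0.png

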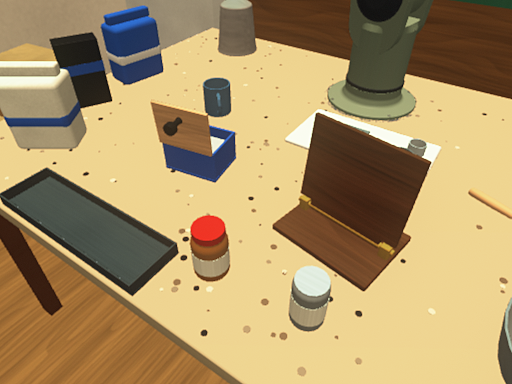

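View pics/side0.png

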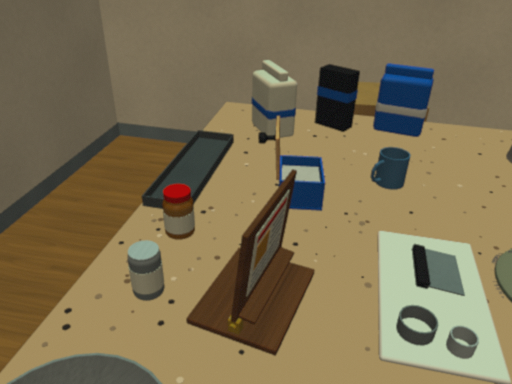

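```bash
python3 - <<'E'
import cv2,numpy as np
a=cv2.imread('pics/scene0.png')[100:300,260:460]; b=cv2.imread('pics/side0.png')[165:355,170:340]
a=cv2.resize(a,None,fx=3,fy=3,interpolation=3);b=cv2.resize(b,None,fx=3,fy=3,interpolation=3)
for im,x0,y0 in((a,260,100),(b,170,165)):
    for k in range(0,im.shape[1],60): cv2.putText(im,str(x0+k//3),(k,10),0,.35,(0,0,255)); cv2.line(im,(k,0),(k,im.shape[0]),(0,255,255),1) if 0 else None
    for k in range(0,im.shape[0],60): cv2.putText(im,str(y0+k//3),(0,k+5),0,.35,(0,0,255))
cv2.imwrite('pics/za.png',a);cv2.imwrite('pics/zb.png',b)
E
```

```text
(no output)
```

View pics/za.png

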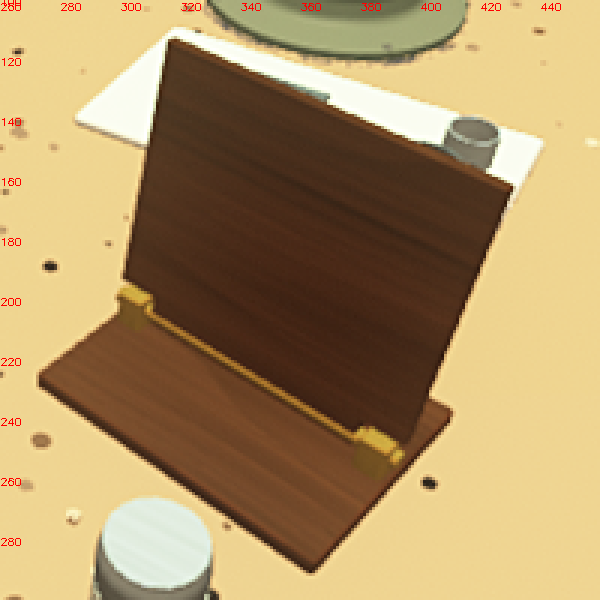

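View pics/zb.png

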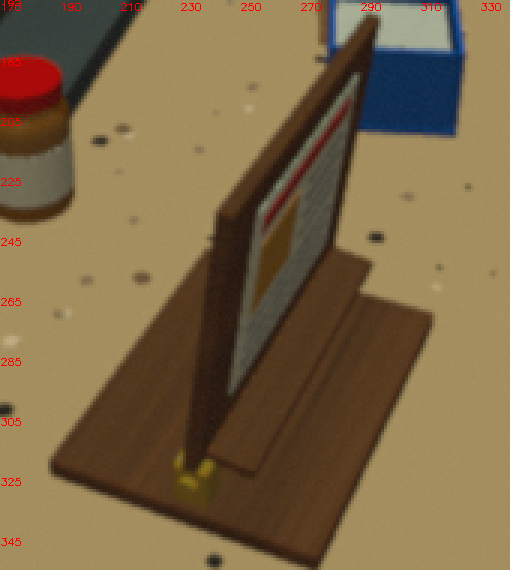

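```bash
cat > h.py <<'E'
import numpy as np
from workcell import bot
def ray(n,u,v,c=None):
    c=c or bot.calibration(n);T=np.array(c['T']);d=T[:3,:3]@[(u-c['cx'])/c['fx'],(v-c['cy'])/c['fy'],1];return T[:3,3],d/np.linalg.norm(d)
def pl(n,u,v,z):
    o,d=ray(n,u,v);return o+d*(z-o[2])/d[2]
def tri(a,b):
    (o1,d1),(o2,d2)=ray('scene',*a),ray('side',*b)
    t=np.linalg.lstsq(np.c_[d1,-d2],o2-o1,rcond=None)[0];p,q=o1+t[0]*d1,o2+t[1]*d2
    return (p+q)/2,np.linalg.norm(p-q)
E
python3 - <<'E'
from h import *
np.set_printoptions(precision=4,suppress=True)
for n,u,v in (('scene',273.5,225),('scene',363.5,288.5),('scene',410,236),('side',187,318),('side',275,352),('side',314,270)):print(n,u,v,pl(n,u,v,.015))
print('top R',tri((317,113),(292.5,170.5)),'top L',tri((430.5,162.5),(243,235.5)))
print('jarcap',tri((208,229),(177,193)),'lid top L',tri((210,119),(278,118)))
print('shaker',pl('scene',311,279,.1),pl('side',145,250,.1),tri((311,279),(145,250)))
s=bot.observe();print(s['clock'],s['tool_rot'])
E
```

```text
scene 273.5 225 [0.6664 0.0516 0.015 ]
scene 363.5 288.5 [0.7071 0.2615 0.015 ]
scene 410 236 [0.5384 0.2899 0.015 ]
side 187 318 [0.6988 0.2591 0.015 ]
side 275 352 [0.5355 0.2926 0.015 ]
side 314 270 [0.4967 0.0772 0.015 ]
top R (array([0.5564, 0.0677, 0.2281]), np.float64(0.001253521927386163)) top L (array([0.5945, 0.2815, 0.2294]), np.float64(0.003158545109168506))
jarcap (array([0.8113, 0.0054, 0.1031]), np.float64(0.00220012185278029)) lid top L (array([ 0.6311, -0.1327,  0.2163]), np.float64(0.055758763245758985))
shaker [0.8016 0.1993 0.1   ] [0.7962 0.1987 0.1   ] (array([0.7983, 0.1973, 0.097 ]), np.float64(0.002949587838298339))
0.1 [-3.1406  0.      2.8928]
```

servo_tool(plan=[[17,-21,0,0.007,1],[34,-42,0,0.014,1],[52,-62,0,0.021,1],[69,-83,0,0.028,1],[86,-104,0,0.035,1],[103,-125,0,0.042,1],[120,-146,0,0.049,1],[138,-166,0,0.056,1],[155,-187,0,0.063,1],[172,-208,0,0.07,1]])

```text
clock: 0.93
position: [0.3265, 0.3965, 0.2021]
tool_rot: [-3.141, -0.0, 2.963]
force: [1.1, -0.8, -0.1]
grip_width: -0.0001
```

servo_tool(plan=[[19,-23,0,0,1],[38,-46,0,0,1],[57,-69,0,0,1],[76,-92,0,0,1],[95,-115,0,0,1],[114,-139,0,0,1],[133,-162,0,0,1],[152,-185,0,0,1],[171,-208,0,0,1],[171,-208,0,0,1]])

```text
clock: 1.77
position: [0.4998, 0.1846, 0.2021]
tool_rot: [-3.14, 0.001, 2.957]
force: [-0.6, -1.3, -0.0]
grip_width: -0.0003
```

```bash
python3 - <<'E'
from h import *
import cv2
s=bot.observe();print(s['clock'],s['position'],s['tool_rot'],s['force'],s['grip_width'])
cv2.imwrite('pics/m1.png',np.hstack([cv2.resize(bot.grab_frame(n),(400,300)) for n in('scene','side')]))
E
```

```text
1.7667 [0.49984343 0.18460105 0.20213518] [-3.13980230e+00  1.30205011e-03  2.95686258e+00] [-0.5519305  -1.30893871 -0.03514736] -0.0002543502644809929
```

View pics/m1.png

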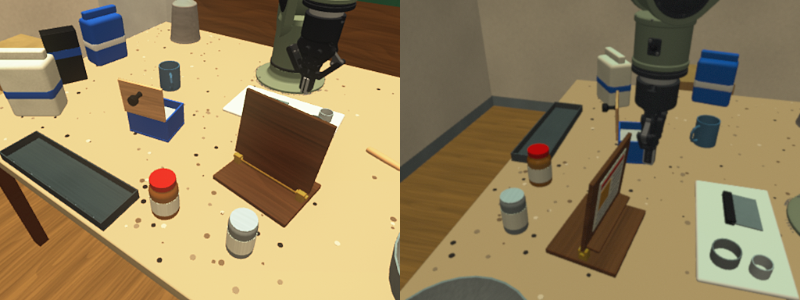

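servo_tool(plan=[[0,0,-9,0,1],[0,0,-18,0,1],[0,0,-27,0,1],[10,-2,-27,0,1],[20,-4,-27,0,1],[30,-5,-27,0,1],[40,-7,-27,0,1],[50,-9,-27,0,1],[57,-10,-27,0,1],[64,-12,-27,0,1]])

```text
clock: 2.7
position: [0.5617, 0.1777, 0.1753]
tool_rot: [3.141, -0.0, 2.963]
force: [-2.4, 1.6, 2.3]
grip_width: 0.0001
```

servo_tool(plan=[[7,-1,0,0,1],[14,-3,0,0,1],[21,-4,0,0,1],[28,-5,0,0,1],[35,-6,0,0,1],[42,-8,0,0,1],[49,-9,0,0,1],[56,-10,0,0,1],[63,-11,0,0,1],[63,-11,0,0,1]])

```text
clock: 3.53
position: [0.6254, 0.1664, 0.1752]
tool_rot: [3.142, 0.001, 2.962]
force: [0.5, -0.8, 0.7]
grip_width: 0.0001
```

```bash
python3 - <<'E'
from h import *
import cv2
s=bot.observe();print(s['clock'],s['position'],s['tool_rot'],s['force'],s['grip_width'])
cv2.imwrite('pics/m2.png',np.hstack([cv2.resize(bot.grab_frame(n),(400,300)) for n in('scene','side')]))
E
```

```text
3.5333 [0.6253627  0.16639042 0.17520744] [3.14154681e+00 9.06267575e-04 2.96221517e+00] [ 0.4770045  -0.79675116  0.67534753] 7.098596633965455e-05
```

View pics/m2.png

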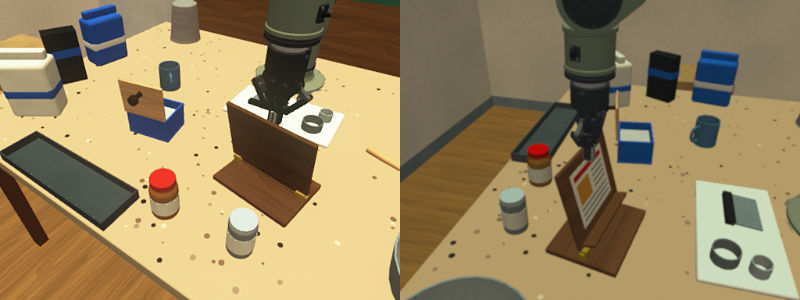

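servo_tool(plan=[[6,-1,0,0,1],[12,-2,0,0,1],[18,-3,0,0,1],[24,-4,0,0,1],[29,-5,0,0,1],[33,-6,0,0,1],[36,-6,0,0,1],[36,-6,0,0,1],[36,-6,0,0,1],[36,-6,0,0,1]])

```text
clock: 4.47
position: [0.6601, 0.1608, 0.1755]
tool_rot: [3.141, 0.001, 2.963]
force: [0.5, 0.3, 0.0]
grip_width: 0.0
```

servo_tool(plan=[[-8,1,0,0,1],[-20,4,0,0,1],[-35,6,0,0,1],[-55,10,0,0,1],[-75,13,0,0,1],[-95,17,0,0,1],[-115,20,0,0,1],[-135,24,5,0,1],[-155,28,10,0,1],[-160,28,15,0,1]])

```text
clock: 5.3
position: [0.4968, 0.1897, 0.1907]
tool_rot: [3.141, -0.001, 2.965]
force: [1.1, 0.9, 0.3]
grip_width: 0.0005
```

```bash
python3 - <<'E'
from h import *
import cv2
s=bot.observe();print(s['clock'],s['position'],s['force'])
a,b=bot.grab_frame('scene'),bot.grab_frame('side')
a=cv2.resize(a[100:300,260:460],None,fx=2,fy=2,interpolation=3);b=cv2.resize(b[155:355,150:350],None,fx=2,fy=2,interpolation=3)
cv2.imwrite('pics/m3.png',np.hstack([a,b]))
E
```

```text
5.3 [0.49681119 0.18966026 0.19072811] [1.08609224 0.86503821 0.34554248]
```

View pics/m3.png

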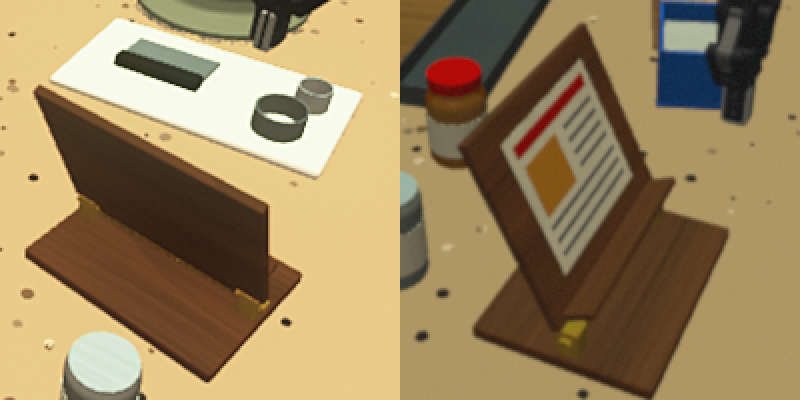

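```bash
python3 - <<'E'
from h import *
ex=np.array([.984,-.178]);h=np.array([.596,.171])
for a,b in (((278.5,144),(241.5,167.5)),((394,202.5),(181.5,230))):
    p,e=tri(a,b);x=(p[:2]-h)@ex;z=p[2]-.03;print(p,e,x,z,np.hypot(x,z),np.arctan2(x,z))
print('jar/lid', bot.observe()['clock'])
import cv2
f=bot.grab_frame('scene');g=cv2.imread('pics/scene0.png');d=cv2.absdiff(f,g).max(2)
print((d[90:185,145:240]>40).sum(),(d[210:285,185:235]>40).sum())
E
```

```text
[0.65685686 0.04679394 0.20839941] 0.0029757753374199092 0.08199183013543195 0.1783994091358202 0.196339016471427 0.4308060574352681
[0.69392358 0.2636673  0.20964675] 0.00010865750070280394 0.07986202047838425 0.17964675067864394 0.19659831470357197 0.41831273754566184
jar/lid 5.4
0 0
```

servo_tool(plan=[[25,-4,-8,0,1],[50,-9,-15,0,1],[75,-13,-15,0,1],[100,-18,-15,0,1],[120,-21,-15,0,1],[138,-24,-15,0,1],[152,-27,-15,0,1],[162,-29,-15,0,1],[170,-30,-15,0,1],[175,-31,-15,0,1]])

```text
clock: 6.28
position: [0.6756, 0.1571, 0.1744]
tool_rot: [-3.141, -0.001, 2.962]
force: [-2.5, 0.2, -0.9]
grip_width: -0.0004
```

servo_tool(plan=[[0,0,0,0,1],[0,0,0,0,1],[-10,2,0,0,1],[-25,4,0,0,1],[-45,8,0,0,1],[-70,13,0,0,1],[-95,17,0,0,1],[-120,21,5,0,1],[-145,26,10,0,1],[-165,29,15,0,1]])

```text
clock: 7.12
position: [0.5078, 0.1873, 0.1908]
tool_rot: [3.141, 0.0, 2.964]
force: [1.1, -0.2, 0.9]
grip_width: 0.0
```

```bash
python3 - <<'E'
from h import *
import cv2
s=bot.observe();print(s['clock'],s['position'],s['force'])
a,b=bot.grab_frame('scene'),bot.grab_frame('side')
g=cv2.imread('pics/scene0.png');d=cv2.absdiff(a,g).max(2)
print((d[90:185,145:240]>40).sum(),(d[210:285,185:235]>40).sum())
a=cv2.resize(a[100:300,260:460],None,fx=2,fy=2,interpolation=3);b=cv2.resize(b[155:355,150:350],None,fx=2,fy=2,interpolation=3)
cv2.imwrite('pics/m4.png',np.hstack([a,b]))
E
```

```text
7.1167 [0.50783136 0.18731722 0.19076459] [ 1.11028175 -0.16207537  0.85490169]
0 0
```

View pics/m4.png

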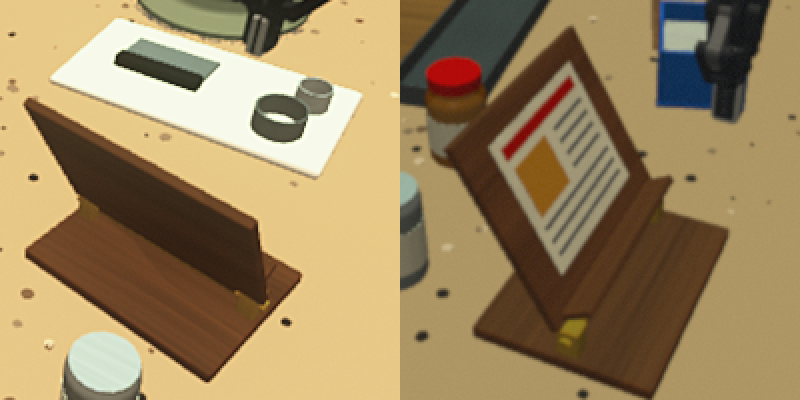

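```bash
python3 - <<'E'
from h import *
ex=np.array([.984,-.178]);h=np.array([.596,.171])
for a,b in (((274,149.5),(235,168.5)),((388.5,209.5),(173.5,230))):
    p,e=tri(a,b);x=(p[:2]-h)@ex;z=p[2]-.03;print(p,e,np.hypot(x,z),np.arctan2(x,z))
print(bot.job_done())
E
```

```text
[0.66992927 0.04591595 0.20393359] 0.0029826600309300565 0.19819195805441822 0.49996021736892354
[0.70792708 0.26152795 0.2055789 ] 0.00020653988981495677 0.19916861371389788 0.49164166556309025
the job is handed in; nothing more can be done
None
```

I pushed the board back with the shut fingertips in two steps, backed the tool well clear, and handed the job in at about 7 s.

- **Board angle:** my last two-camera measurement of the top corners gave a lean of 0.49–0.50 rad (about 28–29°). It could be about 0.025 rad off, because I wasn't sure whether I had measured the front or back edge. That is still well inside the 0.314–0.733 rad limit. After the first push it measured about 0.42–0.43 rad, so I nudged it a little further.
- **Lid and jar:** comparing the scene camera's picture with the one from the start showed no changed pixels around the salt lid or the yeast jar.
- **Forces:** the tool force readings at the end of each move were a few newtons at most.
- **Not checked:** I did not measure the board's speed, or take a second picture to confirm it was still. No check failed.

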